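Hold the sample in the beam of the spectrophotometer

ROBOT

A 6-joint arm with a two-finger parallel gripper is mounted at the origin on the work surface. World frame = base frame: x ahead of the robot, y to its left, z up, the work surface at z = 0. Lengths are in m, angles in rad, forces in N, time in s.
With the tool pointing down it reaches from about 0.35 to 0.775 m from the base axis. Payload 5.5 kg.
Tool frame: the origin (TCP) lies between the finger pads; the fingertips stand 11 mm ahead of it and the grasp point (between the pads) lies 8 mm behind it (tips_ahead is the distance from the TCP to the fingertips, in m); z points along the fingers, y is the line along which they close (so a half turn about z gives the same grasp; the last joint's range is limited). The gripper opens to 85 mm and grips with 20 to 120 N. Pads are 22 mm wide; open, the fingers measure 114 mm over their backs; the gripper's body (76 mm by 85 mm) begins 54 mm behind the grasp point. The pads swing forward as they close: fully open they stand 13 mm farther back than shut.
Start: joints at [-1.321, 0.313, 0.046, 1.304, 0, 1.431], TCP at [0.219, -0.532, 0.216] pointing down, gripper open.
Joint ranges: [-2.76, 2.76], [-0.86, 1.69], [-1.03, 1.26], [-2.2, 2.34], [-1.47, 1.5], [-3.14, 3.14]. Speed limits (rad/s): [2.57, 2.57, 3.14, 3.14, 3.14, 3.14].

INTERFACE

Orientations are given as a unit quaternion [w, x, y, z].
In Python, from workcell import * gives the robot as it stands. The module is installed in compiled form; this text tells all that it offers.
- The arm moves only by the tool jog_arm, never from a script. Its argument "moves" is a list of rows, each an object with "fingers": the closure, from 0 (fully open) to 1 (shut); "slide": the shift along the tool's x, y, z in mm, a list of three; "angular": the turn, a rotation vector about the tool's x, y, z in degrees, a list of three. A call has 1 to 10 rows; each row is the pose to reach, as a shift and turn from the pose commanded when the call began, along the tool's axes at that moment; what a row does not reach only later rows make up. A row lasts 1/12 s, in which the tool goes at most 41.7 mm and 7.16 degrees, less where a joint would pass 70% of its speed; a pose out of reach is approached as far as the arm can. A call with a gripper value outside its range is refused whole. The fingers move at their own pace and stop on an object; "squeeze" is the grip in N (left out, the last holds). Time passes only in rows, so rows that repeat a pose let the fingers close. It gives the time, the measured TCP pose, the force, the opening and the grip force at its end, in the units of the state.
- get_state(): the state, without advancing time (a new reading comes with each control period).
- read_camera(name): name is "side" or "top" or "wrist"; returns a dict with "color" (480x640x3 uint8, red, green, blue), "fovy" (degrees; the focal length in pixels is half the picture's height over the tangent of half this angle, whatever the lens; pixels are square), "cx", "cy" (the principal point, pixels), "D" ([k1, k2, p1, p2, k3] as OpenCV has them; the pictures are not rectified), "world_from_camera" (4x4, takes a point from camera to world coordinates); the wrist camera has in their place "tool_from_camera" (4x4, takes a point from camera to tool coordinates, whose origin is the TCP and whose axes are the flange's). Camera axes: x right, y down, z forward; pixel columns grow to the right and rows downward; lengths in m; the calibration is good to about 2 mm. A picture is of the moment at which its call begins: read the wrist's pose just before it. There is no depth.
- hand_in(): hands the job in; it is judged then, once.
Trained networks look in a picture, given as the dict that the camera call returned (one of the last four; its "shot" number tells which), for a name from the list of things; names that differ only in an ending like _2 or _b are one class to them, and where a whole thing is asked for, a point or a joint stands for the part that bears it (a point fixed in the world has none). Each returns a list of dicts, best first, with "p" (0 to 1); they miss things now and then, are a little off and sometimes report something else, mostly with a low value. They report only what shows in the picture. A call takes as long as a camera call.
- look_for(target, picture): "point" ([column, row] in pixels, amid what is visible of it).
- tip_of(target, picture): "point" ([column, row] in pixels: a listed point, or the origin of a listed thing).
The state is a dict: "clock": time; "joint_pos": joint angles; "qvel": joint speeds; "tau": joint torques, N m; "tcp_pos": TCP position; "orientation": TCP orientation; "wrist_force": force on the tool from outside, world axes, zero at the start; "ft_torque": the same for the moment, N m; "finger_gap": finger opening in m; "grip_force": force on a finger pad.
Only numpy, scipy, OpenCV 4.12 (cv2) and the standard library are available. Lean on these libraries where they do the work, as an engineer would, in place of code of your own. Each camera call takes 0.05 s, during which the arm holds its last target. There are 200 camera calls.

TASK

Ready the spectrophotometer for a reading: turn its wavelength knob until the pointer stands at the long broad mark on the dial, then slide the forked knob lock fully over the knob's skirt. Then draw the spring-return sample rod out of the front until the second of its three rings has just come fully out of the mouth of the collar, and finish holding it there in the gripper; do not let go. Leave the other things on the bench and on the instrument alone.

Things in the scene. Friction and masses are not known exactly. Their poses are not given: they have to be found in the camera images.
- photometer: the spectrophotometer: white, fixed, 280 deep (its x) x 330 wide (its y) x 140 mm high. Origin under its centre, on the bench; -x points out of its front, +y to the left of a person facing it. The front 150 mm is a flat deck 78 mm above the bench with the wavelength knob (left), its lock (right of it) and a shut lid (right); the sample rod comes out of the front face under the lid
- wave_knob (a joint): angle (rad) of the black wavelength knob. 0 = its white pointer line points to the instrument's front (-x); grows clockwise seen from above, pi/2 = pointer to the left (+y). At 1.90 the pointer stands at the long broad mark. Stops at -0.3 and 3.3; it stays where it is left (friction 0.04 N m)
- knob_grip (a point): point on the upright axis of the wavelength knob at a good height to grip, 108 mm above the bench. The fluted grip is a 38 mm wide cylinder, its flat top 116 mm above the bench; under it a flat 60 mm wide skirt, its top 82 mm above the bench. It can be gripped across any diameter
- set_mark (a point): inner end of the long broad black mark on the dial plate, 32 mm from the knob axis; the other ticks of the dial are short and thin
- knob_lock (a joint): travel (m) of the knob lock, a flat steel fork plate (60 mm wide, top 86 mm above the bench) in rails on the deck. It slides along the instrument's +y to the knob; 0 = drawn back, 0.026 = fully home, its prongs over the knob's skirt either side of the grip. Sliding takes about 1.5 N, and 4 N over the skirt; it stays where it is left and, once home, brakes the knob
- lock_tab (a point): centre of the black upright thumb tab on the knob lock: 10 mm thick (instrument x), 24 mm long (instrument y), 22 mm high, its top 108 mm above the bench and its foot on the plate at 86 mm. It moves with the lock
- rod (a joint): travel (m) of the sample rod out of the front (along the instrument's -x); 0 = home, 0.075 = end stop. A spring pulls it home with 4.4 N plus 110 N per m of travel. Steel, 10 mm wide, with three dark rings, 4 mm broad, 22 mm apart, all inside when home; first, second and third have just come fully out of the collar's mouth at 0.022, 0.044, 0.066
- rod_pull (a point): centre of the black pull on the rod's outer end, on the rod's axis, 45 mm above the bench, 58 mm out from the front face when home; moves with the rod. A cylinder along the rod's axis, 18 mm in diameter, gripping length 28 mm centred here, then at its outer end a 26 mm wide bead 8 mm thick and at its inner end a 21 mm shoulder
- collar_mouth (a point): centre of the outer end of the steel collar (22 mm wide) that the rod comes out of, 8 mm out from the front face, 45 mm above the bench
- microtube_rack: bystander: low green microtube rack, 68 x 110 x 26 mm (32 mm with tubes), on the bench before the instrument on the left side of the rod. Origin under its centre
- cuvette_tray: bystander: small white tray of clear cuvettes, 50 x 90 x 45 mm, on the bench on the right of the rod. Origin under its centre
- tube_cap: bystander: a loose blue tube cap, 19 mm wide, 13 mm high, on the bench before the rod. Origin under its centre
- cuvette_carton: bystander: white carton 75 x 110 x 40 mm on top of the instrument's rear housing. Origin under its centre
- tube_rack: bystander: red rack with blue-capped tubes, 52 x 99 x 112 mm, on the bench. Origin under its centre
- tip_box: bystander: pipette tip box, 87 x 124 x 73 mm, on the bench. Origin under its centre
- reagent_bottle: bystander: amber bottle, 68 mm wide, 150 mm high, on the bench. Origin under its centre
- beaker: bystander: glass beaker, 68 mm wide, 80 mm high, on the bench. Origin under its centre

How it is judged:
By the outcome, as a careful person would: the job done as asked, in the order asked, and still so for the second after the job is handed in, while the arm keeps its last pose, push and grip.
It also fails if it takes over 58 s, if anything falls off the work surface, if the arm or the gripper's body presses on something with over 40 N, if the wrist force passes 120 N, or if a joint passes its speed limit or range.

## Working session

There is one attempt and no reset: what is moved stays moved. The work goes in short steps, Python scripts to look and compute and a tool call to move; the robot and the scene stay as the last step left them, time stands still between calls to the robot, and variables do not carry over. Pictures are saved under pics/ and viewed, at most 10 in all, crops included, and the job is handed in when it is done.

Besides the shell and the picture viewer there is one more tool, called after ">>>" as a command line: name --argument value ..., lists and objects as JSON in quotes. jog_arm: Moves the arm, as the interface text tells. Its arguments: {"type":"object","properties":{"moves":{"type":"array","items":{"type":"object","properties":{"fingers":{"type":"number"},"slide":{"type":"array","items":{"type":"number"}},"angular":{"type":"array","items":{"type":"number"}}}}},"squeeze":{"type":"number"}},"required":["moves"]}

```bash
mkdir -p pics
cat > h.py <<'E'
from workcell import *
import numpy as np, cv2
from scipy.spatial.transform import Rotation as R
def rot(q): return R.from_quat([q[1],q[2],q[3],q[0]]).as_matrix()
def cam(n):
    s=get_state(); p=read_camera(n)
    if n=='wrist':
        T=np.eye(4);T[:3,:3]=rot(s['orientation']);T[:3,3]=s['tcp_pos'];p['W']=T@np.array(p['tool_from_camera'])
    else: p['W']=np.array(p['world_from_camera'])
    f=240/np.tan(np.radians(p['fovy'])/2)
    p['K']=np.array([[f,0,p['cx']],[0,f,p['cy']],[0,0,1.]])
    return p
def ray(p,px):
    u=cv2.undistortPoints(np.array([[px]],float),p['K'],np.array(p['D'],float))[0,0]
    return p['W'][:3,3],p['W'][:3,:3]@np.array([u[0],u[1],1])
def atz(p,px,z):
    o,d=ray(p,px); return o+d*(z-o[2])/d[2]
def proj(p,X):
    M=np.linalg.inv(p['W']); r,_=cv2.Rodrigues(M[:3,:3])
    return cv2.projectPoints(np.array([X],float),r,M[:3,3],p['K'],np.array(p['D'],float))[0][0,0]
def save(p,n,crop=None,scale=1):
    im=p['color'][...,::-1]
    if crop: im=im[crop[1]:crop[3],crop[0]:crop[2]]
    cv2.imwrite('pics/'+n,cv2.resize(np.ascontiguousarray(im),None,fx=scale,fy=scale,interpolation=cv2.INTER_CUBIC))
def tool(d):  # world vector -> tool mm
    return rot(get_state()['orientation']).T@np.array(d)*1000
E
python3 - <<'E'
from h import *
np.set_printoptions(precision=4,suppress=True)
s=get_state();print(s['clock'],s['tcp_pos'],s['orientation'],s['finger_gap'])
Z=dict(knob_grip=.108,set_mark=.078,lock_tab=.097,rod_pull=.045,collar_mouth=.045,photometer=0,microtube_rack=0,cuvette_tray=0,tube_cap=0,tube_rack=0,tip_box=0,reagent_bottle=0,beaker=0)
for n in ['top','side']:
    p=cam(n);save(p,n+'0.png')
    print(n,p['W'][:3,3])
    for k,z in Z.items():
        r=tip_of(k,p)
        for q in r[:2 if z else 1]: print(k,round(q['p'],2),np.array(q['point']),atz(p,q['point'],z))
E
```

```text
0.0 [ 0.2183 -0.5313  0.2153] [-0.0009  0.9811  0.1937 -0.0001] 0.08538526264047287
top [ 0.5062 -0.0141  1.1504]
knob_grip 0.75 [270.5 304.3] [0.4396 0.0908 0.108 ]
knob_grip 0.35 [386.4 246.9] [ 0.5652 -0.1808  0.108 ]
set_mark 0.93 [262.1 316.8] [0.4086 0.1143 0.078 ]
lock_tab 0.71 [273.7 275.4] [0.5057 0.0831 0.097 ]
rod_pull 0.49 [482.  251.2] [ 0.5519 -0.4333  0.045 ]
rod_pull 0.45 [334.9 248.3] [ 0.5684 -0.0635  0.045 ]
collar_mouth 0.58 [314.6 247.6] [ 0.5713 -0.0137  0.045 ]
photometer 0.92 [254.7 253.6] [0.5623 0.1395 0.    ]
microtube_rack 0.71 [336.3 302. ] [ 0.4342 -0.0654  0.    ]
cuvette_tray 0.77 [345.2 208.8] [ 0.6722 -0.0949  0.    ]
tube_cap 0.56 [385.2 246.3] [ 0.5729 -0.1951  0.    ]
tube_rack 0.59 [406.2 207.1] [ 0.6734 -0.2536  0.    ]
tip_box 0.79 [484.4 253. ] [ 0.5489 -0.4566  0.    ]
reagent_bottle 0.87 [427.3 332.4] [ 0.3491 -0.297   0.    ]
beaker 0.96 [398.8 297.5] [ 0.4408 -0.2258  0.    ]
side [ 0.3847 -1.3033  0.9727]
knob_grip 0.81 [268.3 224.8] [0.433  0.0962 0.108 ]
set_mark 0.67 [258.4 229.4] [0.406  0.1243 0.078 ]
lock_tab 0.52 [295.9 224.6] [0.5088 0.1045 0.097 ]
rod_pull 0.62 [323.9 272.3] [ 0.5639 -0.0552  0.045 ]
rod_pull 0.26 [313.4 185.9] [0.5969 0.4171 0.045 ]
collar_mouth 0.81 [323.  265.7] [ 0.5657 -0.026   0.045 ]
photometer 0.71 [308.8 243.9] [0.5487 0.1492 0.    ]
microtube_rack 0.73 [282.3 290. ] [ 0.4543 -0.0564  0.    ]
cuvette_tray 0.74 [379.4 333.2] [ 0.6687 -0.2542  0.    ]
tube_cap 0.69 [268.  223.6] [ 0.4386  0.278  -0.    ]
tube_rack 0.78 [379.6 332.8] [ 0.6695 -0.2529  0.    ]
tip_box 0.89 [345.7 403.7] [ 0.5526 -0.4546  0.    ]
reagent_bottle 0.97 [245.9 360.3] [ 0.3521 -0.2993  0.    ]
beaker 0.73 [282.4 332.2] [ 0.4409 -0.2183  0.    ]
```

View pics/top0.png

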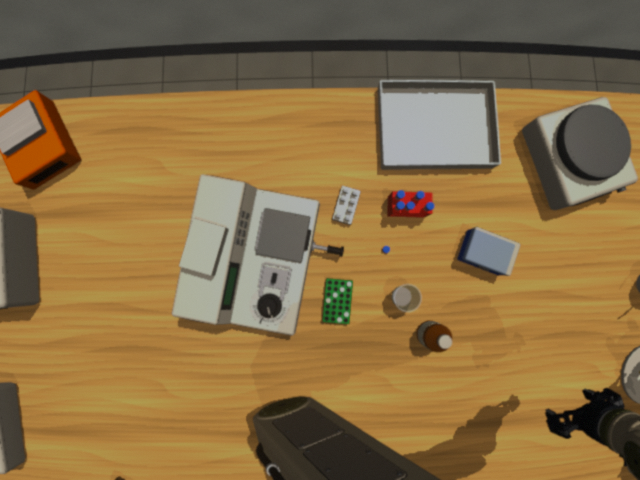

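View pics/side0.png

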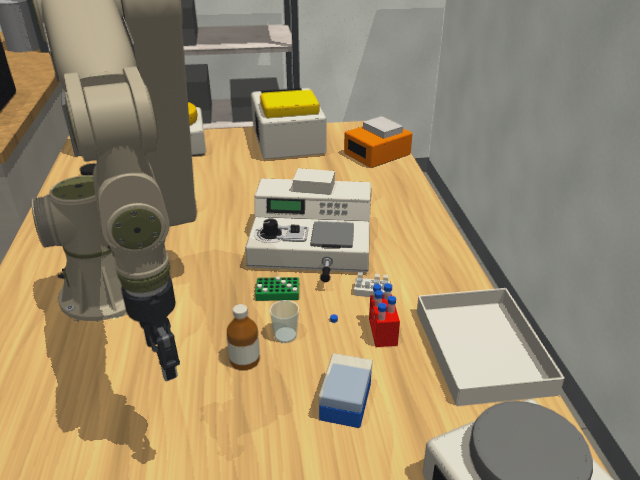

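The instrument faces world -y. In the top view the knob is at (269,304), the lock at (274,278), the pull at (338,251) and the cap at (386,250). I'll move above the deck for a close wrist view.

Run:
```python
from h import *
p=cam('wrist');print(np.round(p['tool_from_camera'],3),p['fovy'])
s=get_state();print(tool(np.array([0.45,0.03,0.28])-s['tcp_pos']),tool([0.17,.985,0]))
```

```text
[[ 0.    -0.961 -0.276  0.071]
 [ 1.     0.     0.     0.   ]
 [-0.    -0.276  0.961 -0.158]
 [ 0.     0.     0.     1.   ]] 70.76962041986498
[ 427.63277717 -431.80120623  -63.81290639] [ 5.31526335e+02 -8.46525105e+02 -4.72615564e-02]
```

>>> jog_arm --moves '[{"slide": [40, -20, -40], "angular": [0, 0, 5]}, {"slide": [70, -50, -64], "angular": [0, 0, 10]}, {"slide": [100, -80, -64], "angular": [0, 0, 15]}, {"slide": [128, -110, -64], "angular": [0, 0, 20]}, {"slide": [156, -140, -64], "angular": [0, 0, 25]}, {"slide": [184, -170, -64], "angular": [0, 0, 30]}, {"slide": [212, -200, -64], "angular": [0, 0, 32]}, {"slide": [240, -230, -64], "angular": [0, 0, 32]}, {"slide": [268, -260, -64], "angular": [0, 0, 32]}, {"slide": [296, -290, -64], "angular": [0, 0, 32]}]'

```text
schema error: expected keys fingers, slide, angular
```

Run:
```python
from h import *
s=get_state();print(s['clock'],s['tcp_pos'],s['joint_pos']);print(tool(np.array([0.45,0.03,0.28])-s['tcp_pos']),tool([0.17,.985,0]))
```

```text
1.45 [ 0.218519   -0.53190852  0.21620718] [-1.32058856e+00  3.13232771e-01  4.61064867e-02  1.30360235e+00
  3.54667632e-05  1.43123305e+00]
[ 427.63277717 -431.80120623  -63.81290639] [ 5.31526335e+02 -8.46525105e+02 -4.72615564e-02]
```

>>> jog_arm --moves '[{"fingers": 0, "slide": [40, -20, -40], "angular": [0, 0, 5]}, {"fingers": 0, "slide": [70, -50, -64], "angular": [0, 0, 10]}, {"fingers": 0, "slide": [100, -80, -64], "angular": [0, 0, 15]}, {"fingers": 0, "slide": [128, -110, -64], "angular": [0, 0, 20]}, {"fingers": 0, "slide": [156, -140, -64], "angular": [0, 0, 25]}, {"fingers": 0, "slide": [184, -170, -64], "angular": [0, 0, 30]}, {"fingers": 0, "slide": [212, -200, -64], "angular": [0, 0, 32]}, {"fingers": 0, "slide": [240, -230, -64], "angular": [0, 0, 32]}, {"fingers": 0, "slide": [268, -260, -64], "angular": [0, 0, 32]}, {"fingers": 0, "slide": [296, -290, -64], "angular": [0, 0, 32]}]'

```text
clock: 2.28
tcp_pos: [0.376, -0.1661, 0.2805]
orientation: [0.0, 0.996, -0.085, 0.001]
wrist_force: [0.7, -0.1, 0.2]
finger_gap: 0.0852
grip_force: 0.0
```

Run:
```python
from h import *
s=get_state();print(s['clock'],s['tcp_pos'],s['joint_pos']);print(tool(np.array([0.45,0.03,0.28])-s['tcp_pos']),tool([0.17,.985,0]))
```

```text
2.2833 [ 0.375952   -0.16614358  0.2805138 ] [-6.12031581e-01 -1.99234928e-02 -1.91865259e-01  1.39771370e+00
  3.37284355e-05  2.69890216e+00]
[  39.93167305 -205.81769584    0.46123412] [ 1.56367945e+00 -9.99561077e+02 -4.56398431e-01]
```

>>> jog_arm --moves '[{"fingers": 0, "slide": [4, -20, 0], "angular": [0, 0, -7]}, {"fingers": 0, "slide": [8, -40, 0], "angular": [0, 0, -14]}, {"fingers": 0, "slide": [12, -60, 0], "angular": [0, 0, -21]}, {"fingers": 0, "slide": [16, -80, 0], "angular": [0, 0, -28]}, {"fingers": 0, "slide": [20, -100, 0], "angular": [0, 0, -35]}, {"fingers": 0, "slide": [24, -120, 0], "angular": [0, 0, -42]}, {"fingers": 0, "slide": [28, -140, 0], "angular": [0, 0, -49]}, {"fingers": 0, "slide": [32, -160, 0], "angular": [0, 0, -56]}, {"fingers": 0, "slide": [36, -180, 0], "angular": [0, 0, -63]}, {"fingers": 0, "slide": [40, -205, 0], "angular": [0, 0, -70]}]'

```text
clock: 3.12
tcp_pos: [0.4499, 0.028, 0.2804]
orientation: [0.0, 0.863, 0.505, 0.0]
wrist_force: [0.3, 0.1, 1.1]
finger_gap: 0.0858
grip_force: 0.0
```

>>> jog_arm --moves '[{"fingers": 0, "slide": [0, 0, 0], "angular": [0, 0, -7]}, {"fingers": 0, "slide": [0, 0, 0], "angular": [0, 0, -14]}, {"fingers": 0, "slide": [0, 0, 0], "angular": [0, 0, -21]}, {"fingers": 0, "slide": [0, 0, 0], "angular": [0, 0, -28]}, {"fingers": 0, "slide": [0, 0, 0], "angular": [0, 0, -35]}, {"fingers": 0, "slide": [0, 0, 0], "angular": [0, 0, -42]}, {"fingers": 0, "slide": [0, 0, 0], "angular": [0, 0, -49]}, {"fingers": 0, "slide": [0, 0, 0], "angular": [0, 0, -56]}, {"fingers": 0, "slide": [0, 0, 0], "angular": [0, 0, -63]}, {"fingers": 0, "slide": [0, 0, 0], "angular": [0, 0, -70]}]'

```text
clock: 3.95
tcp_pos: [0.4496, 0.0274, 0.2803]
orientation: [0.0, 0.417, 0.909, -0.0]
wrist_force: [-0.1, 0.1, -0.5]
finger_gap: 0.0854
grip_force: 0.0
```

>>> jog_arm --moves '[{"fingers": 0, "slide": [0, 0, 0], "angular": [0, 0, -7]}, {"fingers": 0, "slide": [0, 0, 0], "angular": [0, 0, -14]}, {"fingers": 0, "slide": [0, 0, 0], "angular": [0, 0, -21]}, {"fingers": 0, "slide": [0, 0, 0], "angular": [0, 0, -28]}, {"fingers": 0, "slide": [0, 0, 0], "angular": [0, 0, -35]}, {"fingers": 0, "slide": [0, 0, 0], "angular": [0, 0, -40]}, {"fingers": 0, "slide": [0, 0, 0], "angular": [0, 0, -40]}, {"fingers": 0, "slide": [0, 0, 0], "angular": [0, 0, -40]}]'

```text
clock: 4.62
tcp_pos: [0.4496, 0.0274, 0.2803]
orientation: [0.0, 0.086, 0.996, -0.0]
wrist_force: [0.6, -0.2, -0.7]
finger_gap: 0.0852
grip_force: 0.0
```

Run:
```python
from h import *
np.set_printoptions(precision=4,suppress=True)
s=get_state();print(s['clock'],s['tcp_pos'],s['joint_pos'])
p=cam('wrist');save(p,'w1.png')
for k,z in dict(knob_grip=.108,set_mark=.078,lock_tab=.097,rod_pull=.045,collar_mouth=.045,cuvette_tray=0,microtube_rack=0).items():
    for q in tip_of(k,p)[:2]: print(k,round(q['p'],2),np.array(q['point']),atz(p,q['point'],z))
```

```text
4.6167 [0.4496 0.0274 0.2803] [-0.1177  0.0582 -0.1124  1.3999 -0.0001  0.0536]
knob_grip 0.63 [387.4 189.1] [0.4354 0.0988 0.108 ]
set_mark 0.59 [398.7 156.4] [0.4084 0.1198 0.078 ]
lock_tab 0.73 [377.1 248.1] [0.4974 0.0828 0.097 ]
lock_tab 0.42 [543.3 305.7] [0.5977 0.261  0.097 ]
rod_pull 0.84 [263.1 303.7] [ 0.5644 -0.0639  0.045 ]
collar_mouth 0.61 [303.2 306.6] [ 0.5772 -0.0138  0.045 ]
collar_mouth 0.54 [262.8 361.1] [ 0.6485 -0.083   0.045 ]
cuvette_tray 0.93 [264.1 362.4] [ 0.6816 -0.0955  0.    ]
cuvette_tray 0.44 [246.9 199.9] [ 0.4357 -0.0645  0.    ]
microtube_rack 0.71 [245.8 202. ] [ 0.4382 -0.0665  0.    ]
```

View pics/w1.png

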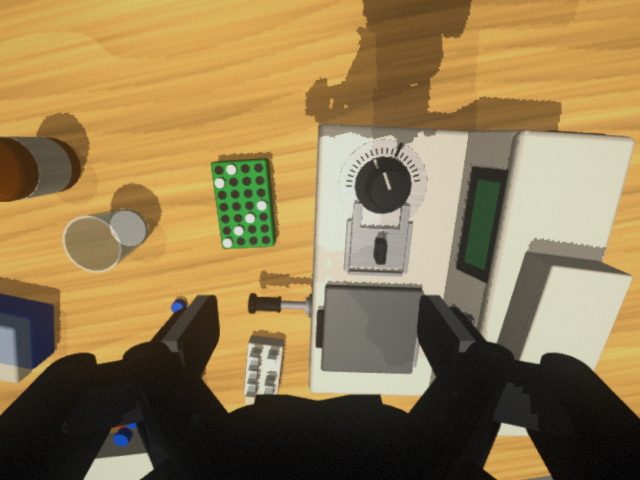

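The view is aligned with the instrument: knob at (384,185), set mark at (400,150), lock tab at (379,250), pull at (265,304). I'll zoom in on the pointer.

Run:
```python
from h import *
im=cv2.imread('pics/w1.png')[125:275,310:450]
cv2.imwrite('pics/w1z.png',cv2.resize(im,None,fx=4,fy=4,interpolation=cv2.INTER_CUBIC))
```

```text
(no output)
```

View pics/w1z.png

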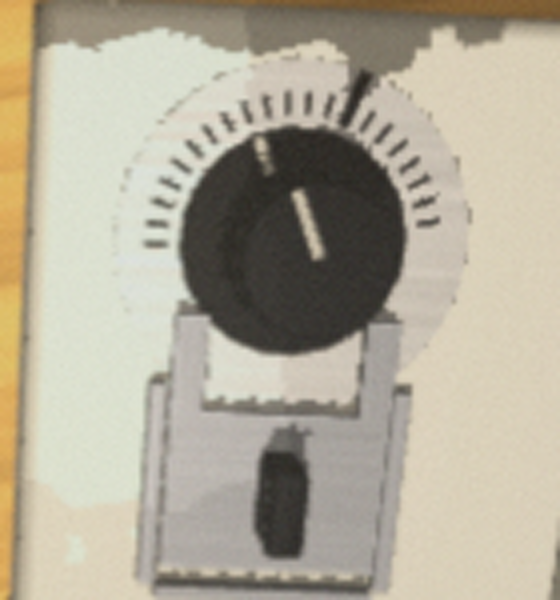

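Run:
```python
from h import *
np.set_printoptions(precision=4,suppress=True)
p=cam('wrist'); f=lambda c,z:atz(p,[310+c[0]/4,125+c[1]/4],z)
ang=lambda a,b:np.degrees(np.arctan2(*(b-a)[1::-1]))
T=[f((320,258),.116),f((297,190),.116)];S=[f((268,172),.082),f((257,138),.082)];M=[f((346,122),.079),f((367,75),.079)]
print(T,S,M);print([ang(*x) for x in (T,S,M)])
# lock side edges & tick ends
print('rail ang',ang(f((140,580),.082),f((153,380),.082)),ang(f((383,580),.082),f((405,390),.082)), 'front',ang(f((12,590),.078),f((38,10),.078)))
print('tab',f((278,455),.108),f((280,555),.108), 'mouth of fork',f((205,408),.086),f((357,415),.086))
print('ticks',f((157,244),.079),f((430,222),.079))
# skirt circle center from extremes
print('skirt L,R,bottom',f((182,245),.082),f((405,235),.082),f((290,353),.082))
```

```text
[array([0.4347, 0.0997, 0.116 ]), array([0.4178, 0.0962, 0.116 ])] [array([0.4159, 0.0953, 0.082 ]), array([0.4068, 0.0936, 0.082 ])] [array([0.4068, 0.1173, 0.079 ]), array([0.396 , 0.1239, 0.079 ])]
[np.float64(-168.07164554939968), np.float64(-169.10112263752606), np.float64(148.5519894868044)]
rail ang 168.09347381370938 168.20724785887217 front 167.68446617470318
tab [0.484  0.0851 0.108 ] [0.5109 0.0824 0.108 ] mouth of fork [0.4745 0.0704 0.086 ] [0.4833 0.1105 0.086 ]
ticks [0.4299 0.0645 0.079 ] [0.4361 0.1365 0.079 ]
skirt L,R,bottom [0.4308 0.0707 0.082 ] [0.438  0.1289 0.082 ] [0.4643 0.0953 0.082 ]
```

Run:
```python
from h import *
print(tool(np.array([0.435,.0995,.101])-get_state()['tcp_pos']))
```

```text
[ 26.54225812  68.65962065 179.16544893]
```

>>> jog_arm --moves '[{"fingers": 0, "slide": [13, 34, 10], "angular": [0, 0, -7]}, {"fingers": 0, "slide": [26.5, 60, 30], "angular": [0, 0, -14]}, {"fingers": 0, "slide": [26.5, 68.5, 65], "angular": [0, 0, -20]}, {"fingers": 0, "slide": [26.5, 68.5, 100], "angular": [0, 0, -20]}, {"fingers": 0, "slide": [26.5, 68.5, 130], "angular": [0, 0, -20]}, {"fingers": 0, "slide": [26.5, 68.5, 155], "angular": [0, 0, -20]}, {"fingers": 0, "slide": [26.5, 68.5, 170], "angular": [0, 0, -20]}, {"fingers": 0, "slide": [26.5, 68.5, 179], "angular": [0, 0, -20]}, {"fingers": 0, "slide": [26.5, 68.5, 179], "angular": [0, 0, -20]}]'

```text
clock: 5.82
tcp_pos: [0.4335, 0.0993, 0.0995]
orientation: [-0.002, -0.09, 0.996, 0.0]
wrist_force: [-0.5, 0.9, -0.5]
finger_gap: 0.0855
grip_force: 0.0
```

>>> jog_arm --moves '[{"fingers": 1, "slide": [0, 0, 0], "angular": [0, 0, 0]}, {"fingers": 1, "slide": [0, 0, 0], "angular": [0, 0, 0]}, {"fingers": 1, "slide": [0, 0, 0], "angular": [0, 0, 0]}, {"fingers": 1, "slide": [0, 0, 0], "angular": [0, 0, 0]}, {"fingers": 1, "slide": [0, 0, 0], "angular": [0, 0, 0]}, {"fingers": 1, "slide": [0, 0, 0], "angular": [0, 0, 0]}, {"fingers": 1, "slide": [0, 0, 0], "angular": [0, 0, 0]}]' --squeeze 35

```text
clock: 6.4
tcp_pos: [0.4351, 0.0993, 0.1014]
orientation: [0.0, -0.09, 0.996, -0.0]
wrist_force: [-0.3, -0.1, -0.6]
finger_gap: 0.0007
grip_force: 0.0
```

Run:
```python
from h import *
s=get_state();print(s['clock'],s['tcp_pos'],s['orientation'],s['finger_gap'],s['grip_force'],s['wrist_force'])
```

```text
6.4 [0.4351366  0.09934581 0.10144583] [ 2.65036934e-04 -9.00651447e-02  9.95935840e-01 -4.99001095e-05] 0.000656358263045644 0.0 [-0.30659166 -0.10620997 -0.63579652]
```

The fingers shut on nothing, so I'll take a picture.

Run:
```python
from h import *
p=cam('side');a=p['color'][150:300,200:400];q=cam('wrist');b=q['color'][80:480,120:520]
im=np.hstack([cv2.resize(a,(533,400),interpolation=cv2.INTER_CUBIC),b])
cv2.imwrite('pics/c1.png',cv2.resize(im,None,fx=.85,fy=.85)[...,::-1])
for pp,n in((p,'side'),(q,'wrist')):
  print(n,'expected knob top',proj(pp,[.435,.0995,.116]),'tcp',proj(pp,get_state()['tcp_pos']),[(r['p'],r['point']) for r in tip_of('knob_grip',pp)])
```

```text
side expected knob top [268.81170843 221.5978545 ] tcp [269.08632103 226.24163277] [(0.69, [264.9, 225.7])]
wrist expected knob top [318.64834773 297.796564  ] tcp [318.29228856 284.85091407] [(0.93, [317.7, 289.0]), (0.22, [82.2, 374.7])]
```

View pics/c1.png

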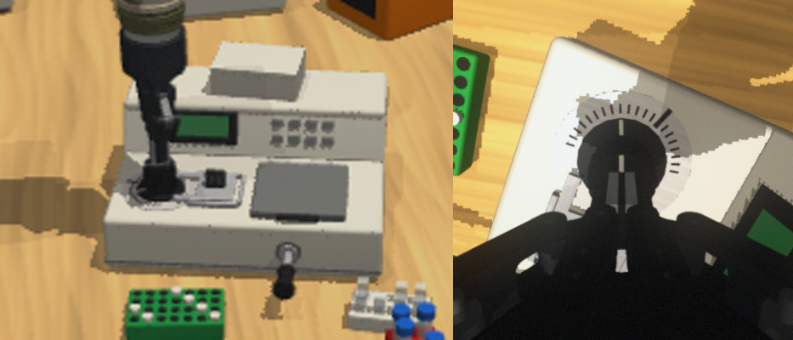

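Run:
```python
from h import *
np.set_printoptions(precision=4,suppress=True)
s=get_state();print([k for k in s if k not in('tau','qvel')],s['tcp_pos'])
q=cam('wrist');c=np.array([.435,.0995,0]);t=np.array(s['tcp_pos'])
print('skirt far',proj(q,[.4055,.0943,.082]),'mark',proj(q,[.435-.0275,.0995+.0164,.079]),'grip top edge far',proj(q,[.435-.0187,.0995-.0033,.116]))
for z in(.085,.09,.1,.11,.12):print(z,proj(q,[t[0],t[1],z]))
save(q,'w2.png',(200,180,440,360),3)
```

```text
['clock', 'joint_pos', 'tcp_pos', 'orientation', 'wrist_force', 'ft_torque', 'grip_force', 'finger_gap'] [0.435  0.0993 0.1012]
skirt far [318.9046 219.3782] mark [356.8366 228.5946] grip top edge far [318.9109 259.6551]
0.085 [318.236  273.4107]
0.09 [318.2403 276.8455]
0.1 [318.2498 284.287 ]
0.11 [318.2603 292.6024]
0.12 [318.2721 301.9541]
```

View pics/w2.png

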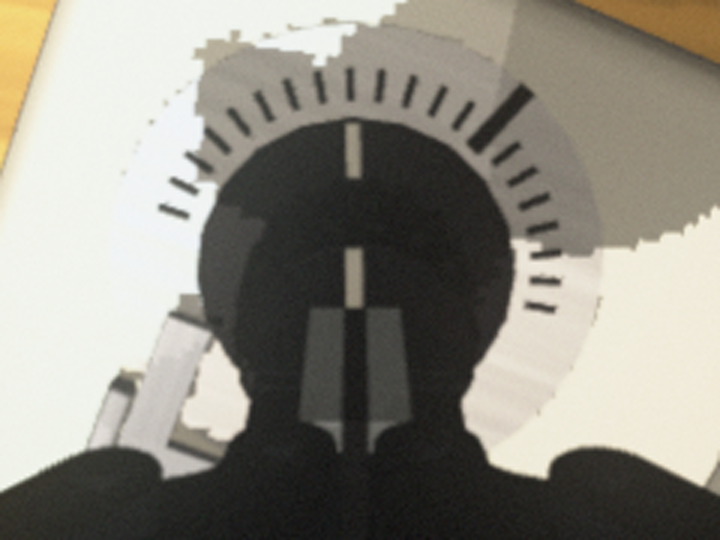

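Run:
```python
from h import *
q=cam('wrist');T=np.array(q['tool_from_camera']);print(q['D'],q['cx'],q['cy'])
for px,y in(((217,296),-.0425),((420,296),.0425)):
    u=cv2.undistortPoints(np.array([[px]],float),q['K'],np.array(q['D'],float))[0,0]
    d=T[:3,:3]@[u[0],u[1],1];o=T[:3,3];print(o+d*(y-o[1])/d[1])
for px,y in(((303,282.7),-.0075),((303+34,282.7),.0075)): # shut: outer corners
    for x in(.011,.0):
        u=cv2.undistortPoints(np.array([[px]],float),q['K'],np.array(q['D'],float))[0,0]
        d=T[:3,:3]@[u[0],u[1],1];o=T[:3,3];print('at x',x,o+d*(x-o[0])/d[0])
```

```text
[-0.03301842  0.          0.          0.          0.        ] 317.9412432095126 240.2758532525609
[ 0.00771094 -0.0425     -0.02902962]
[ 0.00796302  0.0425     -0.02952422]
at x 0.011 [ 0.011      -0.00663833 -0.02248195]
at x 0.0 [ 0.         -0.00787008  0.00319882]
at x 0.011 [ 0.011       0.00812113 -0.02247668]
at x 0.0 [0.         0.00968029 0.00320509]
```

>>> jog_arm --moves '[{"fingers": 0, "slide": [0, 0, 0], "angular": [0, 0, 0]}, {"fingers": 0, "slide": [0, 0, 0], "angular": [0, 0, 0]}, {"fingers": 0, "slide": [0, 0, 0], "angular": [0, 0, 0]}, {"fingers": 0, "slide": [0, 0, 0], "angular": [0, 0, 0]}, {"fingers": 0, "slide": [0, 0, 0], "angular": [0, 0, 0]}, {"fingers": 0, "slide": [0, 0, 4], "angular": [0, 0, 0]}, {"fingers": 0, "slide": [0, 0, 8], "angular": [0, 0, 0]}, {"fingers": 0, "slide": [0, 0, 8], "angular": [0, 0, 0]}]'

```text
clock: 7.37
tcp_pos: [0.4343, 0.0993, 0.0922]
orientation: [-0.001, -0.09, 0.996, -0.0]
wrist_force: [-0.5, -0.3, -0.1]
finger_gap: 0.0859
grip_force: 0.0
```

Measured in the pictures, the fingertips are about 27 mm further back than stated (about 16 mm behind the TCP when shut). So they closed above the knob, and I need to go lower.

>>> jog_arm --moves '[{"fingers": 0, "slide": [0, 0, 6], "angular": [0, 0, 0]}, {"fingers": 0, "slide": [0, 0, 12], "angular": [0, 0, 0]}, {"fingers": 0, "slide": [0, 0, 17], "angular": [0, 0, 0]}, {"fingers": 1, "slide": [0, 0, 17], "angular": [0, 0, 0]}, {"fingers": 1, "slide": [0, 0, 17], "angular": [0, 0, 0]}, {"fingers": 1, "slide": [0, 0, 17], "angular": [0, 0, 0]}, {"fingers": 1, "slide": [0, 0, 17], "angular": [0, 0, 0]}, {"fingers": 1, "slide": [0, 0, 17], "angular": [0, 0, 0]}, {"fingers": 1, "slide": [0, 0, 17], "angular": [0, 0, 0]}]' --squeeze 35

```text
clock: 8.12
tcp_pos: [0.4353, 0.0995, 0.0769]
orientation: [0.0, -0.09, 0.996, 0.0]
wrist_force: [-1.9, 0.5, 5.5]
finger_gap: 0.0371
grip_force: 34.7
```

Gripped. Now I'll turn it 42° clockwise.

>>> jog_arm --moves '[{"fingers": 1, "slide": [0, 0, 0], "angular": [0, 0, 6]}, {"fingers": 1, "slide": [0, 0, 0], "angular": [0, 0, 12]}, {"fingers": 1, "slide": [0, 0, 0], "angular": [0, 0, 18]}, {"fingers": 1, "slide": [0, 0, 0], "angular": [0, 0, 24]}, {"fingers": 1, "slide": [0, 0, 0], "angular": [0, 0, 30]}, {"fingers": 1, "slide": [0, 0, 0], "angular": [0, 0, 36]}, {"fingers": 1, "slide": [0, 0, 0], "angular": [0, 0, 40]}, {"fingers": 1, "slide": [0, 0, 0], "angular": [0, 0, 42]}, {"fingers": 1, "slide": [0, 0, 0], "angular": [0, 0, 42]}, {"fingers": 1, "slide": [0, 0, 0], "angular": [0, 0, 42]}]'

```text
clock: 8.95
tcp_pos: [0.4351, 0.0988, 0.0769]
orientation: [0.001, 0.273, 0.962, -0.001]
wrist_force: [-2.4, -2.3, 5.6]
finger_gap: 0.0368
grip_force: 34.7
```

Run:
```python
from h import *
s=get_state();q=cam('wrist');save(q,'w3.png',(200,180,440,360),3)
print(s['tcp_pos'],s['orientation'],s['ft_torque'])
```

```text
[0.43513468 0.09876402 0.07685395] [ 5.10792056e-04  2.73084998e-01  9.61989598e-01 -5.80016655e-04] [-0.5861914   0.52368926 -0.04918208]
```

View pics/w3.png

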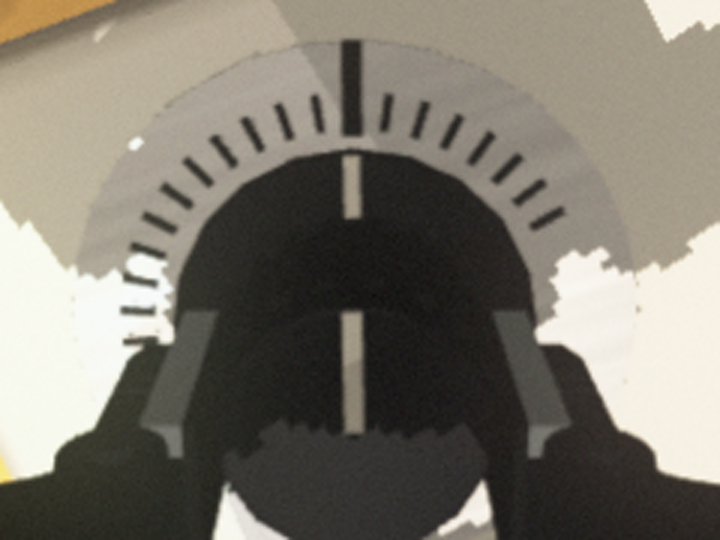

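The pointer is in line with the broad mark (both at column 352). Next I'll release, lift and move to the lock tab.

>>> jog_arm --moves '[{"fingers": 0, "slide": [0, 0, 0], "angular": [0, 0, 0]}, {"fingers": 0, "slide": [0, 0, 0], "angular": [0, 0, 0]}, {"fingers": 0, "slide": [0, 0, 0], "angular": [0, 0, 0]}, {"fingers": 0, "slide": [0, 0, 0], "angular": [0, 0, 0]}, {"fingers": 0, "slide": [0, 0, -20], "angular": [0, 0, 0]}, {"fingers": 0, "slide": [0, 0, -50], "angular": [0, 0, 0]}, {"fingers": 0, "slide": [0, 0, -60], "angular": [0, 0, -7]}, {"fingers": 0, "slide": [0, 0, -60], "angular": [0, 0, -14]}, {"fingers": 0, "slide": [0, 0, -60], "angular": [0, 0, -19.7]}, {"fingers": 0, "slide": [0, 0, -60], "angular": [0, 0, -19.7]}]'

```text
clock: 9.83
tcp_pos: [0.4352, 0.0995, 0.1364]
orientation: [0.0, 0.103, 0.995, 0.0]
wrist_force: [0.3, 0.1, 0.7]
finger_gap: 0.0851
grip_force: 0.0
```

Run:
```python
from h import *
s=get_state();q=cam('wrist')
print(s['tcp_pos'],s['orientation'],s['clock'])
for r in tip_of('lock_tab',q)[:2]: print(r['p'],r['point'],atz(q,r['point'],.097))
print(tool(np.array([.4978,.0845,.075])-s['tcp_pos']))
```

```text
[0.43523521 0.09947966 0.13644359] [3.70570909e-04 1.02950708e-01 9.94686384e-01 1.11352512e-04] 9.8333
0.66 [314.1, 352.5] [0.49993702 0.08349302 0.097     ]
[-64.33083937  -1.49663028  61.42769029]
```

>>> jog_arm --moves '[{"fingers": 0, "slide": [-35, -1, 0], "angular": [0, 0, 0]}, {"fingers": 0, "slide": [-65, -1.6, 0], "angular": [0, 0, 0]}, {"fingers": 0, "slide": [-65, -1.6, 25], "angular": [0, 0, 0]}, {"fingers": 0.4, "slide": [-65, -1.6, 45], "angular": [0, 0, 0]}, {"fingers": 0.4, "slide": [-65, -1.6, 56], "angular": [0, 0, 0]}, {"fingers": 0.4, "slide": [-65, -1.6, 61.5], "angular": [0, 0, 0]}, {"fingers": 1, "slide": [-65, -1.6, 61.5], "angular": [0, 0, 0]}, {"fingers": 1, "slide": [-65, -1.6, 61.5], "angular": [0, 0, 0]}, {"fingers": 1, "slide": [-65, -1.6, 61.5], "angular": [0, 0, 0]}, {"fingers": 1, "slide": [-65, -1.6, 61.5], "angular": [0, 0, 0]}]' --squeeze 30

```text
clock: 10.77
tcp_pos: [0.4993, 0.0852, 0.0758]
orientation: [0.001, 0.104, 0.995, 0.001]
wrist_force: [0.6, 2.3, -0.9]
finger_gap: 0.0088
grip_force: 33.1
```

>>> jog_arm --moves '[{"fingers": 1, "slide": [0, 0, 0], "angular": [0, 0, 0]}, {"fingers": 1, "slide": [0, 0, 0], "angular": [0, 0, 0]}]'

```text
clock: 10.93
tcp_pos: [0.4993, 0.0851, 0.0757]
orientation: [0.001, 0.104, 0.995, 0.001]
wrist_force: [1.1, 4.9, 2.0]
finger_gap: 0.0091
grip_force: 33.4
```

>>> jog_arm --moves '[{"fingers": 1, "slide": [4, 0, 0], "angular": [0, 0, 0]}, {"fingers": 1, "slide": [9, 0, 0], "angular": [0, 0, 0]}, {"fingers": 1, "slide": [14, 0, 0], "angular": [0, 0, 0]}, {"fingers": 1, "slide": [19, 0, 0], "angular": [0, 0, 0]}, {"fingers": 1, "slide": [23, 0, 0], "angular": [0, 0, 0]}, {"fingers": 1, "slide": [26, 0, 0], "angular": [0, 0, 0]}, {"fingers": 1, "slide": [27.5, 0, 0], "angular": [0, 0, 0]}, {"fingers": 1, "slide": [27.5, 0, 0], "angular": [0, 0, 0]}, {"fingers": 1, "slide": [27.5, 0, 0], "angular": [0, 0, 0]}]'

```text
clock: 11.68
tcp_pos: [0.4763, 0.09, 0.0761]
orientation: [0.005, 0.104, 0.995, 0.001]
wrist_force: [10.2, 3.3, -4.4]
finger_gap: 0.009
grip_force: 32.4
```

>>> jog_arm --moves '[{"fingers": 1, "slide": [2, 0, 0], "angular": [0, 0, 0]}, {"fingers": 1, "slide": [4, 0, 0], "angular": [0, 0, 0]}, {"fingers": 1, "slide": [4, 0, 0], "angular": [0, 0, 0]}, {"fingers": 1, "slide": [4, 0, 0], "angular": [0, 0, 0]}]'

```text
clock: 12.02
tcp_pos: [0.4763, 0.0901, 0.0765]
orientation: [0.008, 0.105, 0.994, 0.0]
wrist_force: [19.7, 0.8, -13.7]
finger_gap: 0.0093
grip_force: 31.2
```

Run:
```python
from h import *
s=get_state();q=cam('wrist');save(q,'w4.png',(200,180,440,360),3)
print(s['tcp_pos'],s['orientation'],s['wrist_force'],s['ft_torque'])
```

```text
[0.47629306 0.09006458 0.07653669] [8.06093028e-03 1.04770136e-01 9.94463782e-01 1.63186975e-04] [ 19.67904653   0.75936094 -13.73246243] [ 0.05016412 -3.75677775 -0.06334224]
```

View pics/w4.png

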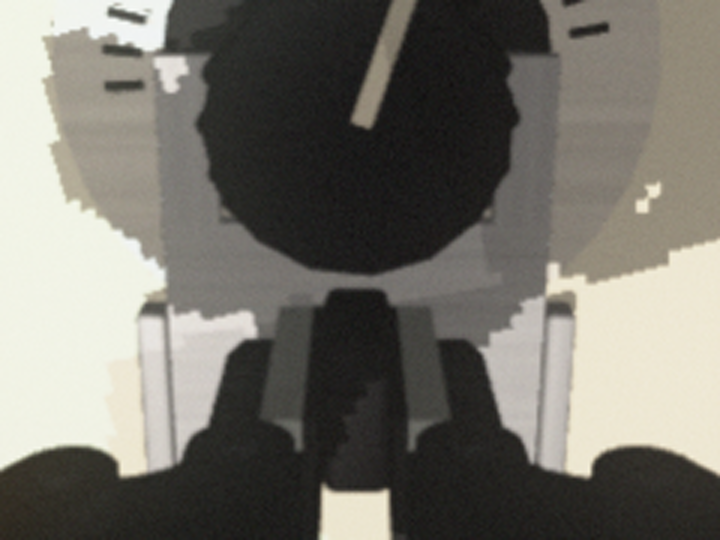

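Run:
```python
from h import *
np.set_printoptions(precision=4,suppress=True)
q=cam('wrist');f=lambda c,r,z:atz(q,[200+c/3,180+r/3],z)
iy=np.array([np.cos(np.radians(168)),np.sin(np.radians(168)),0])
k=np.array([.435,.0995,0])
for n,a in dict(tabfront=(357,290,.108),tabback=(357,488,.108),knobback=(360,272,.116),prongL=(160,53,.086),prongR=(558,53,.086),prongslotL=(225,220,.086),slotR=(490,220,.086)).items():
    X=f(*a);print(n,X,'iy rel knob mm',(X-k)@iy*1000)
for r in tip_of('lock_tab',q)[:2]: X=atz(q,r['point'],.097);print(r['p'],X,(X-k)@iy*1000)
# same from first image, slot corners at .086, earlier
for X in([.4745,.0704,0],[.4833,.1105,0],[.484,.0851,0],[.511,.0824,0]):print((np.array(X)-k)@iy*1000)
```

```text
tabfront [0.4587 0.0944 0.108 ] iy rel knob mm -24.229504950539784
tabback [0.4887 0.088  0.108 ] iy rel knob mm -54.93237875273787
knobback [0.453  0.0959 0.116 ] iy rel knob mm -18.38940467222489
prongL [0.4251 0.0721 0.086 ] iy rel knob mm 4.015460989805059
prongR [0.4373 0.1292 0.086 ] iy rel knob mm 3.9784755252284194
prongslotL [0.4522 0.0751 0.086 ] iy rel knob mm -21.92716829506015
slotR [0.4608 0.115  0.086 ] iy rel knob mm -21.967913155784792
0.75 [0.478  0.0892 0.097 ] -44.20676591344963
-44.6870604317821
-44.957500516447475
-50.92316078373221
-77.89450756875294
```

The tool stopped after about 23.5 mm of travel against something firm. To tell whether the lock is home, I'll release the tab and push it from behind with the fingers shut.

>>> jog_arm --moves '[{"fingers": 1, "slide": [-8, 0, 0], "angular": [0, 0, 0]}, {"fingers": 0.5, "slide": [-8, 0, 0], "angular": [0, 0, 0]}, {"fingers": 0.5, "slide": [-8, 0, 0], "angular": [0, 0, 0]}, {"fingers": 0.5, "slide": [-8, 0, 0], "angular": [0, 0, 0]}, {"fingers": 0.5, "slide": [-8, 0, -28], "angular": [0, 0, 0]}, {"fingers": 1, "slide": [-20, 0, -30], "angular": [0, 0, 0]}, {"fingers": 1, "slide": [-40, 0, -30], "angular": [0, 0, 0]}, {"fingers": 1, "slide": [-40, 0, -30], "angular": [0, 0, 0]}, {"fingers": 1, "slide": [-40, 0, -15], "angular": [0, 0, 0]}, {"fingers": 1, "slide": [-40, 0, 0], "angular": [0, 0, 0]}]'

```text
clock: 13.0
tcp_pos: [0.5069, 0.0822, 0.075]
orientation: [0.001, 0.104, 0.995, -0.0]
wrist_force: [-0.1, 0.3, -0.1]
finger_gap: -0.0
grip_force: 0.0
```

>>> jog_arm --moves '[{"fingers": 1, "slide": [3, 0, 0], "angular": [0, 0, 0]}, {"fingers": 1, "slide": [6, 0, 0], "angular": [0, 0, 0]}, {"fingers": 1, "slide": [8, 0, 0], "angular": [0, 0, 0]}, {"fingers": 1, "slide": [9, 0, 0], "angular": [0, 0, 0]}, {"fingers": 1, "slide": [9, 0, 0], "angular": [0, 0, 0]}]'

```text
clock: 13.42
tcp_pos: [0.4994, 0.0839, 0.0759]
orientation: [0.002, 0.104, 0.995, -0.0]
wrist_force: [4.1, -2.5, -4.2]
finger_gap: -0.0001
grip_force: 2.4
```

>>> jog_arm --moves '[{"fingers": 1, "slide": [2, 0, 0], "angular": [0, 0, 0]}, {"fingers": 1, "slide": [4, 0, 0], "angular": [0, 0, 0]}, {"fingers": 1, "slide": [6, 0, 0], "angular": [0, 0, 0]}, {"fingers": 1, "slide": [8, 0, 0], "angular": [0, 0, 0]}, {"fingers": 1, "slide": [8, 0, 0], "angular": [0, 0, 0]}, {"fingers": 1, "slide": [8, 0, 0], "angular": [0, 0, 0]}]'

```text
clock: 13.92
tcp_pos: [0.4994, 0.0841, 0.0772]
orientation: [0.009, 0.105, 0.994, -0.001]
wrist_force: [21.8, -5.9, -16.3]
finger_gap: -0.0001
grip_force: 11.1
```

The lock doesn't move at 22 N pushed from behind, and it stopped at the same place both ways. It is home against its stop. On to the rod: back off, lift, turn 90° and go above the pull.

Run:
```python
from h import *
s=get_state();print(s['joint_pos']);print(tool(np.array([.566,-.063,.14])-s['tcp_pos']))
```

```text
[ 0.01074647  0.25658987 -0.38849678  0.90815933 -0.00418596  0.22133143]
[ -97.03762086 -129.88142919  -61.02368457]
```

>>> jog_arm --moves '[{"fingers": 1, "slide": [-8, 0, 0], "angular": [0, 0, 0]}, {"fingers": 1, "slide": [-14, 0, -15], "angular": [0, 0, 0]}, {"fingers": 1, "slide": [-14, 0, -50], "angular": [0, 0, 0]}, {"fingers": 0.5, "slide": [-14, 0, -80], "angular": [0, 0, 7]}, {"fingers": 0.5, "slide": [-25, -20, -80], "angular": [0, 0, 14]}, {"fingers": 0.5, "slide": [-40, -45, -80], "angular": [0, 0, 21]}, {"fingers": 0.5, "slide": [-60, -70, -80], "angular": [0, 0, 28]}, {"fingers": 0.5, "slide": [-80, -95, -80], "angular": [0, 0, 35]}, {"fingers": 0.5, "slide": [-95, -115, -80], "angular": [0, 0, 42]}, {"fingers": 0.5, "slide": [-105, -125, -80], "angular": [0, 0, 49]}]'

```text
clock: 14.75
tcp_pos: [0.5674, -0.0605, 0.1558]
orientation: [0.001, 0.511, 0.86, -0.0]
wrist_force: [0.4, -1.0, 0.0]
finger_gap: 0.0425
grip_force: 0.0
```

>>> jog_arm --moves '[{"fingers": 0.4, "slide": [0, 0, 0], "angular": [0, 0, 7]}, {"fingers": 0.4, "slide": [0, 0, 0], "angular": [0, 0, 14]}, {"fingers": 0.4, "slide": [0, 0, 0], "angular": [0, 0, 21]}, {"fingers": 0.4, "slide": [0, 0, 0], "angular": [0, 0, 28]}, {"fingers": 0.4, "slide": [0, 0, 0], "angular": [0, 0, 35]}, {"fingers": 0.4, "slide": [0, 0, 0], "angular": [0, 0, 41]}, {"fingers": 0.4, "slide": [0, 0, 0], "angular": [0, 0, 41]}, {"fingers": 0.4, "slide": [0, 0, 0], "angular": [0, 0, 41]}]'

```text
clock: 15.42
tcp_pos: [0.5665, -0.0578, 0.1555]
orientation: [0.0, 0.776, 0.631, 0.0]
wrist_force: [-0.0, -0.8, -0.2]
finger_gap: 0.0512
grip_force: 0.0
```

Run:
```python
from h import *
np.set_printoptions(precision=4,suppress=True)
s=get_state();q=cam('wrist');save(q,'w5.png')
print(s['clock'],s['tcp_pos'],s['orientation'],s['joint_pos'],s['finger_gap'])
for k in('rod_pull','collar_mouth'):
  for r in tip_of(k,q)[:2]: X=atz(q,r['point'],.045);print(k,r['p'],r['point'],X,tool(X-s['tcp_pos']))
print('front dir in tool',tool([-.208,-.978,0]))
```

```text
15.4167 [ 0.5665 -0.0578  0.1555] [0.0002 0.776  0.6308 0.0002] [-0.2426  0.326  -0.0861  1.1582 -0.      1.5339] 0.05121990771122803
rod_pull 0.59 [313.0, 232.6] [ 0.5634 -0.0576  0.045 ] [ -0.4461  -3.1506 110.5413]
collar_mouth 0.9 [312.6, 173.4] [ 0.5731 -0.0106  0.045 ] [ 47.5562  -3.3176 110.5391]
front dir in tool [-999.8701   -2.779     0.0528]
```

View pics/w5.png

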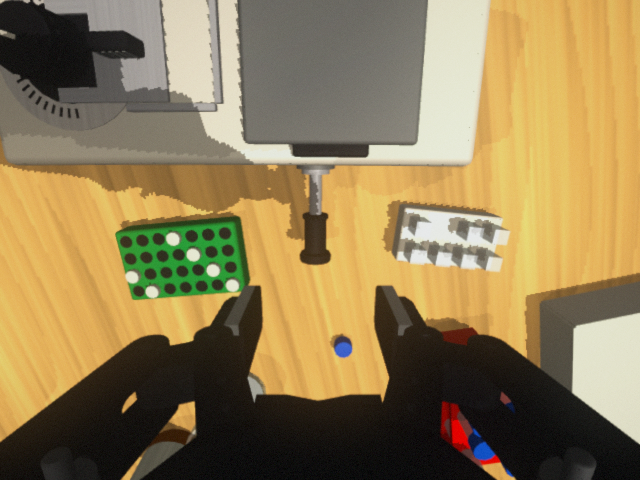

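The pull is at column 315.5, rows 217–250, with free space on both sides. I'll descend on it and grip.

>>> jog_arm --moves '[{"fingers": 0.4, "slide": [-1.5, -1.8, 30], "angular": [0, 0, 0]}, {"fingers": 0.4, "slide": [-1.5, -1.8, 65], "angular": [0, 0, 0]}, {"fingers": 0.4, "slide": [-1.5, -1.8, 95], "angular": [0, 0, 0]}, {"fingers": 0.4, "slide": [-1.5, -1.8, 120], "angular": [0, 0, 0]}, {"fingers": 0.4, "slide": [-1.5, -1.8, 136], "angular": [0, 0, 0]}, {"fingers": 0.4, "slide": [-1.5, -1.8, 146], "angular": [0, 0, 0]}, {"fingers": 0.4, "slide": [-1.5, -1.8, 146], "angular": [0, 0, 0]}, {"fingers": 0.4, "slide": [-1.5, -1.8, 146], "angular": [0, 0, 0]}]'

```text
clock: 16.23
tcp_pos: [0.5647, -0.0591, 0.0089]
orientation: [-0.0, 0.777, 0.63, -0.0]
wrist_force: [0.1, -0.7, 0.1]
finger_gap: 0.0515
grip_force: 0.0
```

>>> jog_arm --moves '[{"fingers": 1, "slide": [0, 0, 0], "angular": [0, 0, 0]}, {"fingers": 1, "slide": [0, 0, 0], "angular": [0, 0, 0]}, {"fingers": 1, "slide": [0, 0, 0], "angular": [0, 0, 0]}, {"fingers": 1, "slide": [0, 0, 0], "angular": [0, 0, 0]}, {"fingers": 1, "slide": [0, 0, 0], "angular": [0, 0, 0]}]' --squeeze 60

```text
clock: 16.65
tcp_pos: [0.5639, -0.059, 0.0102]
orientation: [-0.0, 0.777, 0.63, -0.0]
wrist_force: [-4.2, 0.8, 7.9]
finger_gap: 0.0163
grip_force: 58.3
```

>>> jog_arm --moves '[{"fingers": 1, "slide": [-6, 0, 0], "angular": [0, 0, 0]}, {"fingers": 1, "slide": [-13, 0, 0], "angular": [0, 0, 0]}, {"fingers": 1, "slide": [-20, 0, 0], "angular": [0, 0, 0]}, {"fingers": 1, "slide": [-27, 0, 0], "angular": [0, 0, 0]}, {"fingers": 1, "slide": [-33, 0, 0], "angular": [0, 0, 0]}, {"fingers": 1, "slide": [-39, 0, 0], "angular": [0, 0, 0]}, {"fingers": 1, "slide": [-44, 0, 0], "angular": [0, 0, 0]}, {"fingers": 1, "slide": [-46, 0, 0], "angular": [0, 0, 0]}, {"fingers": 1, "slide": [-46, 0, 0], "angular": [0, 0, 0]}, {"fingers": 1, "slide": [-46, 0, 0], "angular": [0, 0, 0]}]'

```text
clock: 17.48
tcp_pos: [0.5547, -0.1014, 0.0102]
orientation: [-0.002, 0.776, 0.63, 0.002]
wrist_force: [-3.0, 10.2, 7.3]
finger_gap: 0.0162
grip_force: 58.4
```

Run:
```python
from h import *
np.set_printoptions(precision=4,suppress=True)
s=get_state();q=cam('wrist');save(q,'w6.png',(240,60,400,360),2)
d=tool(np.array(s['tcp_pos'])-[.5639,-.059,.0102]);print(s['tcp_pos'],d,s['wrist_force'],s['orientation'])
r=tip_of('collar_mouth',q);print([(x['p'],x['point']) for x in r[:2]])
im=q['color'].astype(int).sum(2)
for row in range(90,300,3): print(row,im[row,306:330:4],end=' | ')
```

```text
[ 0.5547 -0.1014  0.0102] [-43.4101  -0.2459  -0.2097] [-3.022  10.1886  7.2773] [-0.0017  0.7765  0.6301  0.0017]
[(0.57, [316.1, 74.3])]
90 [326 446 521 598 619 561] | 93 [326 450 520 603 622 566] | 96 [327 461 531 603 621 572] | 99 [325 458 519 602 622 570] | 102 [332 448 520 605 629 569] | 105 [329 453 522 608 631 569] | 108 [332 458 524 605 630 574] | 111 [331 462 521 610 627 575] | 114 [327 466 525 614 629 570] | 117 [329 464 524 611 639 561] | 120 [335 455 524 606 639 569] | 123 [336 454 527 607 639 572] | 126 [345 466 518 604 644 573] | 129 [336 456 526 609 647 568] | 132 [328 457 527 610 645 568] | 135 [318 455 521 612 651 570] | 138 [287 440 404 589 632 550] | 141 [149 159 170 185 220 181] | 144 [162 159 164 200 212 176] | 147 [150 157 161 201 216 173] | 150 [158 163 168 205 232 172] | 153 [329 470 530 613 653 494] | 156 [338 467 526 615 655 573] | 159 [330 471 528 612 656 564] | 162 [343 469 532 618 662 563] | 165 [330 459 531 619 654 572] | 168 [326 470 536 615 651 565] | 171 [337 462 526 614 660 564] | 174 [336 469 530 615 662 561] | 177 [334 461 529 617 660 566] | 180 [
[... 568 characters left out ...]
 | 234 [306 453 530 599 638 550] | 237 [301 451 533 600 638 552] | 240 [293 455 535 602 631 554] | 243 [294 456 521 603 629 551] | 246 [264 451 518 598 626 546] | 249 [264 306 326 598 624 546] | 252 [271 306 341 595 631 549] | 255 [268 298 329 589 623 544] | 258 [261 302 315 562 616 544] | 261 [260 302 318 502 619 543] | 264 [261 291 315 355 615 539] | 267 [252 286 319 321 465 526] | 270 [247 297 314 326 331 312] | 273 [245 295 318 324 315 293] | 276 [227 298 312 316 328 298] | 279 [211 301 303 319 322 300] | 282 [217 296 315 319 330 296] | 285 [135 290 296 311 325 294] | 288 [ 90  98 129 137 135  91] | 291 [86 96 82 89 85 99] | 294 [ 95  91  99 102 100  98] | 297 [ 85  98  89 104  90 101] |
```

View pics/w6.png

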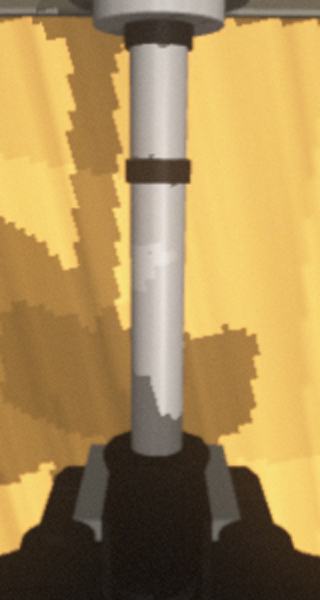

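Run:
```python
from h import *
np.set_printoptions(precision=4,suppress=True)
s=get_state();q=cam('wrist');im=q['color'].astype(int).sum(2)
print([(r,int(im[r,316:322].mean())) for r in list(range(56,90))+list(range(136,156))])
f=np.array([-.208,-.978,0])
def d(row,z=.050): return (atz(q,[319,row],z)@f)*1000
print('mm per: ',[(r,round(d(r),2)) for r in(70,72,74,76,84,139,152.3)])
```

```text
[(56, 598), (57, 597), (58, 593), (59, 600), (60, 597), (61, 601), (62, 595), (63, 599), (64, 601), (65, 585), (66, 426), (67, 268), (68, 243), (69, 219), (70, 179), (71, 162), (72, 161), (73, 159), (74, 159), (75, 160), (76, 158), (77, 163), (78, 158), (79, 163), (80, 170), (81, 236), (82, 435), (83, 500), (84, 562), (85, 593), (86, 594), (87, 597), (88, 594), (89, 596), (136, 612), (137, 591), (138, 577), (139, 373), (140, 218), (141, 194), (142, 196), (143, 193), (144, 192), (145, 196), (146, 194), (147, 197), (148, 196), (149, 196), (150, 209), (151, 338), (152, 592), (153, 618), (154, 617), (155, 616)]
mm per:  [(70, np.float64(-109.31)), (72, np.float64(-108.71)), (74, np.float64(-108.11)), (76, np.float64(-107.51)), (84, np.float64(-105.1)), (139, np.float64(-87.84)), (152.3, np.float64(-83.48))]
```

Travel is about 43.5 mm, and the second ring's inner edge is still about 0.4 mm inside the mouth. I'll pull slightly further.

>>> jog_arm --moves '[{"fingers": 1, "slide": [-0.7, 0, 0], "angular": [0, 0, 0]}, {"fingers": 1, "slide": [-1.3, 0, 0], "angular": [0, 0, 0]}, {"fingers": 1, "slide": [-1.3, 0, 0], "angular": [0, 0, 0]}, {"fingers": 1, "slide": [-1.3, 0, 0], "angular": [0, 0, 0]}, {"fingers": 1, "slide": [-1.3, 0, 0], "angular": [0, 0, 0]}, {"fingers": 1, "slide": [-1.3, 0, 0], "angular": [0, 0, 0]}, {"fingers": 1, "slide": [-1.3, 0, 0], "angular": [0, 0, 0]}]'

```text
clock: 18.22
tcp_pos: [0.5545, -0.1024, 0.0102]
orientation: [-0.002, 0.776, 0.63, 0.002]
wrist_force: [-3.7, 11.1, 7.7]
finger_gap: 0.016
grip_force: 58.5
```

Run:
```python
from h import *
np.set_printoptions(precision=4,suppress=True)
s=get_state();q=cam('wrist');im=q['color'].astype(int).sum(2)
print(s['clock'],tool(np.array(s['tcp_pos'])-[.5639,-.059,.0102]),s['grip_force'],s['qvel'])
print([(r,int(im[r,316:322].mean())) for r in list(range(56,90))+list(range(136,156))])
```

```text
18.2167 [-44.4115  -0.2751  -0.2109] 58.45178425312042 [-0.0002  0.0001 -0.0004 -0.0014  0.0011 -0.0008]
[(56, 595), (57, 598), (58, 594), (59, 598), (60, 592), (61, 546), (62, 397), (63, 261), (64, 236), (65, 260), (66, 378), (67, 330), (68, 207), (69, 161), (70, 155), (71, 153), (72, 157), (73, 155), (74, 163), (75, 160), (76, 159), (77, 160), (78, 161), (79, 162), (80, 170), (81, 295), (82, 566), (83, 592), (84, 595), (85, 594), (86, 596), (87, 592), (88, 593), (89, 595), (136, 611), (137, 612), (138, 589), (139, 353), (140, 214), (141, 193), (142, 196), (143, 194), (144, 199), (145, 199), (146, 196), (147, 197), (148, 197), (149, 197), (150, 201), (151, 310), (152, 564), (153, 613), (154, 617), (155, 616)]
```

A thin sliver of bright rod now shows behind the second ring, so the ring has just come fully out. I'm handing in.

```bash
python3 -c "
from workcell import *
print(hand_in())"
```

```text
the job is handed in; nothing more can be done
None
```

The job is handed in: the knob pointer stands at the long broad mark, the lock is pushed home against its stop, and the rod is held at about 44.4 mm with its second ring just clear of the collar; the lock travelled about 23.5 mm of the stated 26 mm, and I took it as home because it would not move under about 20 N either way I pushed it.

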